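Clear the vaccination desk and hold up the ready signal

TASK

Tidy the vaccination station and call the next patient: put the blue vial carton in the open drawer and slide the drawer fully shut, then squeeze the red release button on the grip of the signal mast, pull the mast straight up past its first stop to its second stop, and hold it there. Finish while still gripping the mast fully extended, since it springs back down when let go; leave the orange carton, the gel bottle and the computer mouse where they are.

Things in the scene. Friction and masses are not known exactly. Their poses are not given: they have to be found in the camera images.
- pack: blue vial carton with a white band, loose, 50 (its x) x 36 (its y) x 48 mm tall, 0.08 to 0.17 kg; origin at the centre of its underside, z up. Grasp it across its 36 mm side from above.
- other: orange carton of the same size and shape; leave it alone. Origin at the centre of its underside.
- gel: clear hand-gel bottle with a blue label, 56 mm across, 150 mm tall; leave it alone. Origin at the centre of its underside.
- mouse: black computer mouse 100 x 60 x 28 mm; leave it alone. Origin at the centre of its underside.
- unit_drawer0 (a joint): how far the drawer of the grey desktop drawer unit is open, m: 0 shut, starts 0.11 to 0.14, hard end at 0.15. It slides with about 1 N of friction. The unit is fixed to the desk, 220 mm deep, 200 wide, 100 tall; its front faces the robot.
- unit_drawer0_handle (a point): middle of the drawer's steel bar handle (100 mm long across the drawer, 35 mm in front of the drawer's front panel); moves with the drawer. Its x axis points into the unit, the direction in which the drawer shuts, y along the bar, z up. Pushing the bar along x shuts the drawer.
- drawer_floor (a point): point on the drawer's inner floor, mid-width, 55 mm behind the inside of the drawer's front wall; moves with the drawer, axes as the handle's. The drawer is 151 mm wide inside with walls 56 mm high above this floor. Open by d, its floor is clear from above from x = -0.055 to d - 0.061 here; beyond lies the unit's top, 100 mm above the desk.
- grip: black grip block on top of the signal mast, 56 (its x) x 30 (its y) x 44 mm tall, origin at the centre of its underside, z up, 112 mm above the desk when the mast is down. A round upright green disc (72 mm across) is fixed to it, 56 to 61 mm along +x from the origin; its top edge is 4 mm above the block's top.
- mast: the signal mast's fixed stand: a heavy steel foot 110 mm across and 14 mm thick under a white column 40 mm across (45 at its black collar), 110 mm tall in all. Origin at the centre of the foot's underside. It does not turn or move; two tubes telescope up out of it and carry the grip.
- button_face (a point): middle of the outer face of the red release button on the block's +y side (face 30 wide x 34 mm tall), 25 mm along +y from the block's mid-plane and 22 mm above its underside; its y axis points out of the face. Pinching the block between this face and the bare face behind it (40 mm apart with the button out, 33 mm pressed) presses the button.
- release (a joint): how far the button is pressed in, m: 0 out, 0.007 fully in (about 7 N, it springs out again). While it is out, a latch locks the mast down; from 0.005 in, the mast is free. It need only stay pressed for the first 25 mm of the pull. If let go, the mast springs down to 18 mm and rests there on the latch until the button is pressed again.
- mast_top (a joint): extension of the thin green upper tube out of the yellow one, m: 0 down, 0.05 fully out. Its return spring pulls down with about 4 N, so it comes out first: 50 mm of lift is the first stop.
- mast_low (a joint): extension of the yellow lower tube out of the white column, m: 0 down, 0.05 fully out. Its return spring pulls down with about 9 to 11 N, so it comes out after the first stop; 100 mm of lift in all is the second stop, a hard end.

How it is judged (in metres and radians):
On the way, in this order (a step that is already met when the one before it is completed fails the run):
1. the blue carton is in the drawer and let go, the drawer still open (x of pack in the frame of drawer_floor between -0.05 and 0.12 m and y of pack in the frame of drawer_floor between -0.08 and 0.08 m and z of pack in the frame of drawer_floor between -0.01 and 0.045 m and contact force between the fingers and pack below 0.3 N and value of joint unit_drawer0 above 0.03 m), for 0.1 s.
2. the drawer is shut with the carton inside (x of pack in the frame of drawer_floor between -0.05 and 0.12 m and y of pack in the frame of drawer_floor between -0.08 and 0.08 m and z of pack in the frame of drawer_floor between -0.01 and 0.045 m and value of joint unit_drawer0 below 0.008 m), for 0.2 s.
3. the release button is squeezed in with the mast still down (value of joint release above 0.0045 m and value of joint mast_top below 0.03 m), for 0.05 s.
4. the mast is pulled up to its second stop (value of joint each of mast_low, mast_top above 0.044 m and contact force between the fingers and grip above 3 N), for 0.2 s.
At the end, for the whole second after the job is handed in: the fingers grip the mast's grip block (over 3 N) with both tubes out by more than 44 of their 50 mm, the drawer is open by less than 8 mm, and the blue carton is in it (all of step 2 and all of step 4); the arm keeps its last pose, push and grip.
It fails at once if the orange carton is moved by more than 30 mm (distance of other from where it was at the start of the episode above 0.03 m).
It fails at once if the gel bottle is moved by more than 30 mm (distance of gel from where it was at the start of the episode above 0.03 m).
It fails at once if the mouse is moved by more than 30 mm (distance of mouse from where it was at the start of the episode above 0.03 m).
It also fails if it takes over 72 s, if anything falls off the work surface, if the arm or the gripper's body presses on something with over 40 N, if the wrist force passes 120 N, or if a joint passes its speed limit or range.

ROBOT

A 6-joint arm with a two-finger parallel gripper is mounted at the origin on the work surface. World frame = base frame: x ahead of the robot, y to its left, z up, the work surface at z = 0. Lengths are in mm, angles in rad, forces in N, time in s.
With the tool pointing down it reaches from about 275 to 750 mm from the base axis. Payload 10.2 kg.
Tool frame: the origin (TCP) lies midway between the tips of the shut fingers; the grasp point (between the pads) lies 19 mm behind it; z points along the fingers, y is the line along which they close (so a half turn about z gives the same grasp; the last joint's range is limited). The gripper opens to 88 mm and grips with 3 to 60 N. Pads are 18 mm wide; open, the fingers measure 123 mm over their backs; the gripper's body (75 mm by 187 mm) begins 45 mm behind the grasp point.
Start: joints at [-1.343, 0.313, 1.498, -0, 1.331, -0.223], TCP at [228.724, -472.564, 238.72] pointing down, gripper open.
Joint ranges: [-2.94, 2.94], [-0.97, 2.17], [0.19, 2.56], [-1.23, 4.37], [0.02, 3.11], [-2.88, 2.88]. Speed limits (rad/s): [2.39, 2.39, 3.01, 3.14, 3.14, 3.14].

INTERFACE

Orientations are given as a unit quaternion [w, x, y, z].
In Python, from station import get_state, viewer, job_done gives the robot as it stands.
- The arm moves only by the tool drive_tool, never from a script. Its argument "motion" is one flat list of numbers, 7 for each row, row after row: the closure, from -1 (fully open) to 1 (shut), then the shift along the tool's x, y, z in units of 50 mm (1.0 is 50 mm), then the turn, a rotation vector about the tool's x, y, z in units of 8 degrees (1.0 is 8 degrees). A call has 1 to 5 rows; each row shifts and turns the commanded pose from where the row before left it, along the tool's axes as they then stand; what a row does not reach is not made up. A row lasts 1/8 s, in which the tool goes at most 62.5 mm and 10.7 degrees, less where a joint would pass 70% of its speed; a pose out of reach is approached as far as the arm can. A call is refused whole if a number of a shift passes 1 or a number of a turn 1, either way. A call with a gripper value outside its range is refused whole. The fingers move at their own pace and stop on an object; the grip force is fixed at half the most. Time passes only in rows, so rows that do not move let the fingers close. It gives the time, the measured TCP pose, the force, the opening and the grip force at its end, in the units of the state.
- get_state(): the state, without advancing time (a new reading comes with each control period).
- viewer.grab_frame(name): name is "scene" or "top" or "wrist"; returns a dict with "img" (400x640x3 uint8, red, green, blue), "fx", "fy", "cx", "cy" (pixels), "rvec" (rotation vector, rad) and "tvec" (3), from world to camera coordinates, as OpenCV has them. Camera axes: x right, y down, z forward; pixel columns grow to the right and rows downward; lengths in mm; the calibration is good to about 2 mm. A picture is of the moment at which its call begins. There is no depth.
- job_done(): hands the job in; it is judged then, once.
The state is a dict: "t": time; "joint_pos": joint angles; "qvel": joint speeds; "tau": joint torques, N m; "position": TCP position; "orientation": TCP orientation; "force": force on the tool from outside, world axes, zero at the start; "moment": the same for the moment, N m; "width": finger opening in mm; "finger_force": force on a finger pad.
Only numpy, scipy, OpenCV 4.12 (cv2) and the standard library are available. Lean on these libraries where they do the work, as an engineer would, in place of code of your own. Each camera call takes 0.05 s, during which the arm holds its last target. There are 200 camera calls.

## Working session

There is one attempt and no reset: what is moved stays moved. The work goes in short steps, Python scripts to look and compute and a tool call to move; the robot and the scene stay as the last step left them, time stands still between calls to the robot, and variables do not carry over. Pictures are saved under pics/ and viewed, at most 13 in all, crops included, and the job is handed in when it is done.

Besides the shell and the picture viewer there is one more tool, called after "Request:" as name(argument=value, ...) on one line, values as JSON. drive_tool: Moves the arm, as the interface text tells. Its arguments: {"type":"object","properties":{"motion":{"type":"array","items":{"type":"number"}}},"required":["motion"]}

```bash
mkdir -p pics
cat > h.py <<'E'
import numpy as np, cv2
from scipy.spatial.transform import Rotation as R
from station import get_state, viewer, job_done
def grab(n,save=None):
    f=viewer.grab_frame(n)
    if save: cv2.imwrite('pics/'+save,f['img'][:,:,::-1])
    f['R']=R.from_rotvec(np.ravel(f['rvec'])).as_matrix(); f['t']=np.ravel(f['tvec']); return f
def ray(f,u,v,z):
    C=-f['R'].T@f['t']; d=f['R'].T@np.array([(u-f['cx'])/f['fx'],(v-f['cy'])/f['fy'],1])
    return C+d*(z-C[2])/d[2]
def proj(f,p):
    q=f['R']@np.array(p,float)+f['t']; return np.array([f['fx']*q[0]/q[2]+f['cx'],f['fy']*q[1]/q[2]+f['cy']])
E
python3 - <<'E'
from h import *
for n in('scene','top'):
    f=grab(n,n+'0.png'); print(n,-f['R'].T@f['t'],f['fx'],f['R'][2])
s=get_state();print(s['position'],s['orientation'],s['t'],s['width'])
E
```

```text
scene [925.06647535 296.74066551 898.83328918] 388.935056805871 [-0.34766562 -0.40122358 -0.84743628]
top [554.81866064 -73.34081443 893.7130703 ] 365.6628500537633 [ 0.05288222  0.0220158  -0.99835804]
[ 228.68333855 -472.34689001  238.23272977] [-5.71806039e-04  9.74703487e-01  2.23501200e-01  8.80760622e-06] 0.1 88.02409882911893
```

View pics/scene0.png

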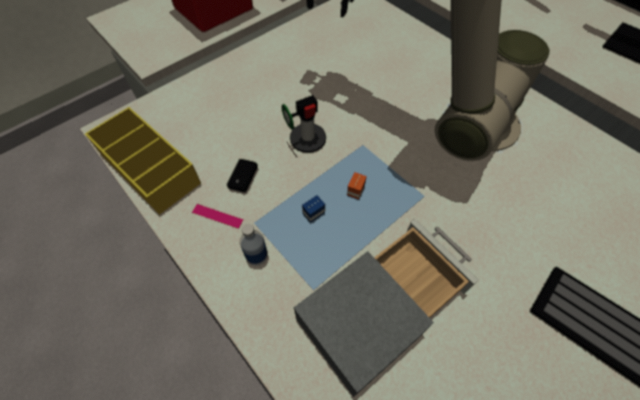

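View pics/top0.png

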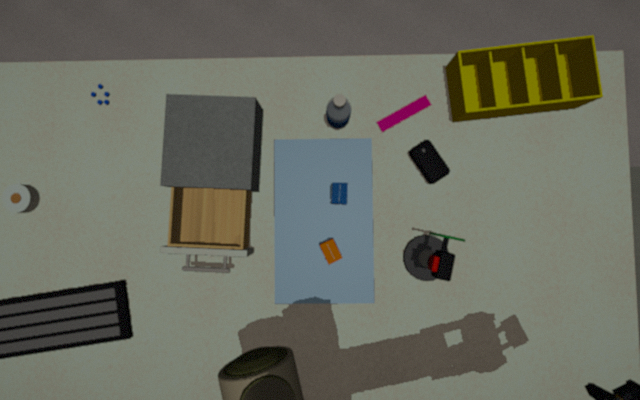

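The top view shows the blue carton at (339,193), the orange one at (331,250), the drawer front at (207,252) with its bar at (208,268), and the grip at (443,265) with the red button on its left and the green disc at (438,235). I'll measure these by mask.

Run:
```python
from h import *
f=grab('top'); im=f['img']; g=grab('scene')
a=cv2.resize(im[165:300,150:270,::-1],None,fx=4,fy=4,interpolation=2)
b=cv2.resize(im[165:300,310:480,::-1],None,fx=4,fy=4,interpolation=2)
c=np.zeros((540,800,3),np.uint8); c[:,:480]=a; cv2.imwrite('pics/c1.png',np.hstack([a[:, :],])); cv2.imwrite('pics/c2.png',b)
for nm,q in(('top',f),('scene',g)):
    hsv=cv2.cvtColor(q['img'],cv2.COLOR_RGB2HSV)
    for col,lo,hi in(('blue',(100,150,40),(120,255,255)),('orange',(5,170,100),(16,255,255)),('red',(0,170,60),(4,255,255)),('green',(50,90,30),(85,255,255))):
        m=cv2.inRange(hsv,lo,hi)
        for k in cv2.findContours(m,0,2)[0]:
            if cv2.contourArea(k)>15: print(nm,col,cv2.contourArea(k),cv2.minAreaRect(k),cv2.boundingRect(k))
```

```text
top blue 201.0 ((339.0, 193.0), (20.0, 14.0), 90.0) (332, 183, 15, 21)
top orange 44.0 ((327.15985107421875, 255.89218139648438), (17.437728881835938, 9.023719787597656), 37.56858825683594) (322, 247, 15, 17)
top red 62.0 ((435.0769348144531, 263.6153869628906), (5.88348388671875, 15.297059059143066), 11.309932708740234) (431, 256, 9, 16)
top green 24.0 ((446.44232177734375, 236.78846740722656), (33.73197555541992, 2.5495097637176514), 11.309932708740234) (430, 233, 34, 8)
scene blue 145.5 ((313.0, 205.50001525878906), (11.926054000854492, 18.30510711669922), 56.30992889404297) (303, 197, 21, 18)
scene orange 152.0 ((357.1207580566406, 181.55174255371094), (12.21150016784668, 14.837628364562988), 23.198591232299805) (349, 174, 16, 16)
scene red 33.5 ((309.5999755859375, 106.80000305175781), (4.427187919616699, 10.11928653717041), 71.56504821777344) (305, 104, 10, 7)
scene green 40.0 ((288.75341796875, 115.34246826171875), (23.40822982788086, 6.320221900939941), 69.44395446777344) (283, 105, 10, 23)
```

View pics/c2.png

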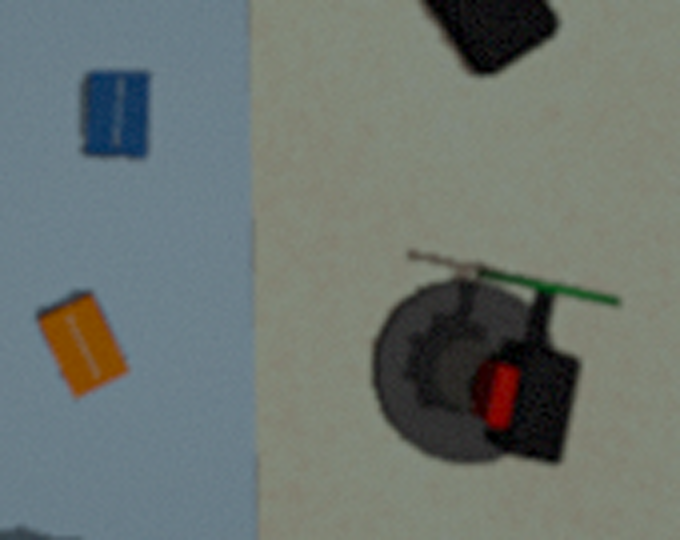

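View pics/c1.png

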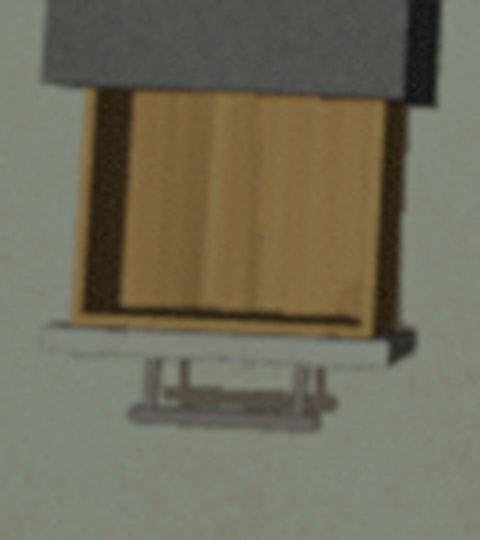

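The carton is near-aligned with the world, the grip block's far top edge runs (580,358)–(560,463) in the crop, and the drawer bar runs (130,413)–(320,423). Now casting rays.

Run:
```python
from h import *
f=grab('top'); g=grab('scene')
np.set_printoptions(precision=1,suppress=True)
C2=lambda x,y:(310+x/4,165+y/4)
C1=lambda x,y:(150+x/4,165+y/4)
print('blue',[ray(f,*C2(*p),48) for p in((90,71),(150,71),(147,157),(85,154))])
print('blue mask c',ray(f,339.8,193.5,48),ray(g,314,206,48))
print('orange',[ray(f,*C2(*p),48) for p in((40,318),(93,293),(129,370),(78,397))])
print('grip',[ray(f,*C2(*p),156) for p in((580,358),(560,463),(490,445))])
print('disc top',[ray(f,*C2(*p),160) for p in((480,271),(620,301),(545,288))])
print('foot',[ray(f,*C2(*p),14) for p in((375,365),(468,463))])
print('redtop',[ray(f,*C2(*p),151) for p in((519,365),(509,430),(495,362))])
print('unit',[ray(f,*C1(*p),100) for p in((42,82),(408,102))], [ray(f,*p,100) for p in((167,95),(256,97))])
print('bar',[ray(f,*C1(*p),50) for p in((130,413),(320,423))])
print('walltop',[ray(f,*C1(*p),76) for p in((97,90),(85,325),(387,100),(374,335))])
print('front panel top',[ray(f,*C1(*p),90) for p in((45,325),(388,340),(45,345),(388,363))])
def tri(a,b):
    rs=[]
    A=[];B=[]
    for q,(u,v) in((f,a),(g,b)):
        P=np.hstack([q['R'],q['t'][:,None]]); x=(u-q['cx'])/q['fx'];y=(v-q['cy'])/q['fy']
        for r in(x*P[2]-P[0],y*P[2]-P[1]): A.append(r[:3]);B.append(-r[3])
    s=np.linalg.lstsq(np.array(A),np.array(B),rcond=None); return s[0]
print('tri bar',tri(C1(225,418),(451,244)))
im=g['img']; a=cv2.resize(im[215:300,360:500,::-1],None,fx=5,fy=5,interpolation=2)
cv2.imwrite('pics/c3.png',a)
```

```text
blue [array([627.5, -83.6,  48. ]), array([ 627.1, -118.3,   48. ]), array([ 577.3, -115.9,   48. ]), array([579.4, -80.1,  48. ])]
blue mask c [ 602.4 -100.2   48. ] [604.5 -91.5  48. ]
orange [array([485.4, -53.2,  48. ]), array([499.4, -83.9,  48. ]), array([ 455.3, -104. ,   48. ]), array([440.2, -74.6,  48. ])]
grip [array([ 472.4, -324. ,  156. ]), array([ 420.9, -312.6,  156. ]), array([ 429.9, -278.4,  156. ])]
disc top [array([ 516.1, -274.6,  160. ]), array([ 500.7, -343. ,  160. ]), array([ 507.4, -306.4,  160. ])]
foot [array([ 453.3, -251.3,   14. ]), array([ 395.4, -304.7,   14. ])]
redtop [array([ 468.6, -295.3,  151. ]), array([ 436.4, -289.5,  151. ]), array([ 470.2, -283.4,  151. ])]
unit [array([621.3, 295.1, 100. ]), array([608.1,  93. , 100. ])] [array([823.3, 283.3, 100. ]), array([815.4,  84.2, 100. ])]
bar [array([433.5, 264.4,  50. ]), array([427.1, 154.2,  50. ])]
walltop [array([618.4, 274.8,  76. ]), array([486.3, 280. ,  76. ]), array([610.9, 109.9,  76. ]), array([479.5, 117.1,  76. ])]
front panel top [array([487.6, 296.2,  90. ]), array([478. , 106.1,  90. ]), array([476.7, 296.1,  90. ]), array([465.5, 106.1,  90. ])]
tri bar [432.  205.9  58.6]
```

View pics/c3.png

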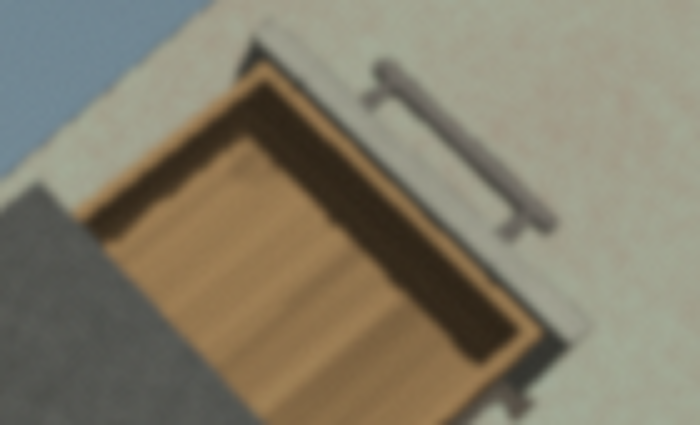

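Request:
drive_tool(motion=[-1,0,0,0,0,0,0.885,-1,0,0,0,0,0,0.885,-1,0,0,0,0,0,0.885,-1,0,0,0,0,0,0.885,-1,0,0,0,0,0,0])

```text
t: 0.92
position: [228.7, -472.5, 238.7]
orientation: [-0.0, 1.0, -0.021, -0.0]
force: [0.1, -0.8, -0.4]
width: 88.2
finger_force: 0.0
```

```bash
cat >> h.py <<'E'
def go(x,y,z,yaw=None):
    s=get_state(); r=R.from_quat(np.roll(s['orientation'],-1)); T=np.array([x,y,z],float)
    print('t',s['t'],'pos',np.round(s['position'],1),'yaw',np.degrees(np.arctan2(*r.as_matrix()[1::-1,0])).round(2),'tz',r.as_matrix()[:,2].round(3),'w',round(s['width'],1))
    if yaw is not None:
        tgt=R.from_euler('z',yaw,degrees=True)*R.from_euler('x',180,degrees=True)
        print('turn units',np.round((r.inv()*tgt).as_rotvec(degrees=True)/8,3))
        r2=tgt; print('shift after turn',np.round(r2.inv().apply(T-s['position'])/50,3))
    print('shift units',np.round(r.inv().apply(T-s['position'])/50,3))
E
python3 -c "
from h import *
go(602.5,-99.5,140,-2.5)"
```

```text
t 0.925 pos [ 228.7 -472.5  238.7] yaw -2.43 tz [-0.  0. -1.] w 88.2
turn units [-0.001  0.     0.009]
shift after turn [ 7.143 -7.78   1.973]
shift units [ 7.153 -7.771  1.974]
```

Request:
drive_tool(motion=[-1,0.715,-0.777,0,0,0,0,-1,0.715,-0.777,0,0,0,0,-1,0.715,-0.777,0,0,0,0,-1,0.715,-0.777,0,0,0,0,-1,0.715,-0.777,0,0,0,0])

```text
t: 1.55
position: [416.8, -284.9, 238.8]
orientation: [0.0, 1.0, -0.02, 0.0]
force: [0.4, -1.5, -0.6]
width: 88.2
finger_force: 0.0
```

Request:
drive_tool(motion=[-1,0.715,-0.777,0.2,0,0,0,-1,0.715,-0.777,0.2,0,0,0,-1,0.715,-0.777,0.2,0,0,0,-1,0.715,-0.777,0.6,0,0,0,-1,0.715,-0.777,0.7,0,0,0])

```text
t: 2.17
position: [603.6, -99.2, 143.7]
orientation: [0.0, 1.0, -0.02, 0.001]
force: [0.8, -1.1, -0.5]
width: 87.9
finger_force: 0.0
```

Request:
drive_tool(motion=[-1,0,0,0,0,0,0,-1,0,0,0,0,0,0])

```text
t: 2.42
position: [602.2, -100.9, 144.7]
orientation: [0.0, 1.0, -0.021, 0.0]
force: [0.3, -0.4, -0.5]
width: 88.5
finger_force: 0.0
```

Run:
```python
from h import *
go(602.5,-99.5,30,-2.5)
f=grab('wrist','w1.png')
hsv=cv2.cvtColor(f['img'],cv2.COLOR_RGB2HSV)
m=cv2.inRange(hsv,(100,150,40),(120,255,255))
k=max(cv2.findContours(m,0,2)[0],key=cv2.contourArea)
b=cv2.boxPoints(cv2.minAreaRect(k)); print(b, [ray(f,*p,48).round(1) for p in b]); print(-f['R'].T@f['t'])
```

```text
t 2.425 pos [ 602.2 -100.9  144.7] yaw -2.4 tz [ 0. -0. -1.] w 88.5
turn units [ 0.003 -0.003  0.012]
shift after turn [ 0.004 -0.029  2.294]
shift units [ 0.003 -0.03   2.294]
[[297. 175.]
 [335. 175.]
 [335. 230.]
 [297. 230.]] [array([630.6, -83. ,  48. ]), array([ 629.2, -116. ,   48. ]), array([ 578.5, -114.6,   48. ]), array([579.9, -79.8,  48. ])]
[ 667.93453073 -103.78711907  291.07134315]
```

View pics/w1.png

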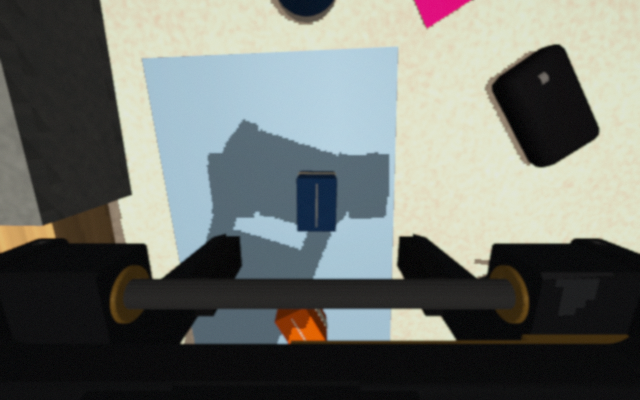

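The wrist view shows the carton centred at about (316,203), between the fingers and aligned with them. Descending.

Request:
drive_tool(motion=[-1,0.025,-0.035,0.9,0,0,0.01,-1,0,0,0.9,0,0,0,-1,0,0,0.6,0,0,0,-1,0,0,0.2,0,0,0,-1,0,0,0,0,0,0])

```text
t: 3.1
position: [603.9, -99.6, 15.2]
orientation: [0.0, 1.0, -0.023, 0.001]
force: [-0.3, -0.2, 0.5]
width: 88.2
finger_force: 0.0
```

Request:
drive_tool(motion=[1,0,0,0,0,0,0,1,0,0,0,0,0,0,1,0,0,0,0,0,0,1,0,0,0,0,0,0,1,0,0,0,0,0,0])

```text
t: 3.72
position: [603.6, -98.8, 14.2]
orientation: [-0.0, 1.0, -0.022, -0.0]
force: [-0.2, -0.3, -0.8]
width: 40.6
finger_force: 0.0
```

Request:
drive_tool(motion=[1,0,0,-0.5,0,0,0,1,0,0,-0.8,0,0,0,1,0,0,-0.9,0,0,0,1,0,0,-0.9,0,0,0,1,0,0,0,0,0,0])

```text
t: 4.35
position: [604.8, -99.1, 172.5]
orientation: [0.001, 1.0, -0.022, 0.003]
force: [0.3, 0.4, -2.2]
width: 35.7
finger_force: 30.0
```

```bash
python3 -c "
from h import *
go(555,201,170,-3.4)"
```

```text
t 4.35 pos [604.8 -99.1 172.5] yaw -2.56 tz [ 0.006 -0.002 -1.   ] w 35.7
turn units [ 0.013 -0.043  0.105]
shift after turn [-1.35  -5.933  0.05 ]
shift units [-1.264 -5.952  0.031]
```

Request:
drive_tool(motion=[1,-0.25,-0.8,0,0,0,0.1,1,-0.25,-0.95,0,0,0,0,1,-0.25,-0.95,0,0,0,0,1,-0.25,-0.95,0,0,0,0,1,-0.25,-0.95,0,0,0,0])

```text
t: 4.97
position: [553.1, 135.8, 167.6]
orientation: [0.0, 1.0, -0.029, -0.001]
force: [1.7, -0.3, -1.9]
width: 35.9
finger_force: 30.0
```

Request:
drive_tool(motion=[1,-0.1,-0.85,0,0,0,0,1,0,-0.42,0,0,0,0,1,0,0,0,0,0,0,1,0,0,0,0,0,0])

```text
t: 5.48
position: [553.1, 196.8, 168.6]
orientation: [0.0, 1.0, -0.03, -0.0]
force: [-0.1, 0.7, -1.9]
width: 36.2
finger_force: 30.0
```

Run:
```python
from h import *
go(555,198,90,-3.4)
f=grab('wrist','w2.png'); g=grab('scene','s2.png')
a=cv2.resize(g['img'][130:330,320:520,::-1],(400,400),interpolation=2)
cv2.imwrite('pics/m2.png',np.hstack([cv2.resize(f['img'][:,100:500,::-1],(400,400)),a]))
```

```text
t 5.475 pos [553.1 196.8 168.6] yaw -3.43 tz [-0.001 -0.001 -1.   ] w 36.2
turn units [ 0.004  0.006 -0.004]
shift after turn [ 0.037 -0.026  1.573]
shift units [ 0.039 -0.027  1.573]
```

View pics/m2.png

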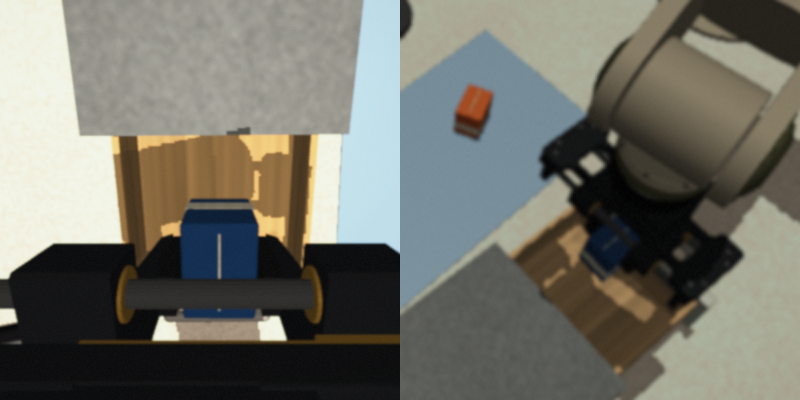

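The carton is held upright over the open drawer. It is about 4 mm right of mid-width and clear of the unit's front edge (row 133). Lowering it.

Request:
drive_tool(motion=[1,0.04,-0.1,0.7,0,0,0,1,0,0,0.7,0,0,0,1,0,0,0.6,0,0,0,1,0,0,0.3,0,0,0,1,0,0,0,0,0,0])

```text
t: 6.2
position: [555.1, 202.4, 53.9]
orientation: [0.0, 1.0, -0.03, -0.001]
force: [-1.2, 0.2, -1.6]
width: 35.8
finger_force: 30.0
```

Request:
drive_tool(motion=[1,0,0,0.08,0,0,0,1,0,0,0.08,0,0,0,1,0,0,0.06,0,0,0])

```text
t: 6.58
position: [555.4, 202.9, 43.4]
orientation: [-0.0, 1.0, -0.029, 0.0]
force: [1.8, -2.2, 13.7]
width: 35.7
finger_force: 30.0
```

Request:
drive_tool(motion=[-0.2,0,0,-0.03,0,0,0,-0.2,0,0,0,0,0,0,-0.2,0,0,0,0,0,0,-0.2,0,0,0,0,0,0])

```text
t: 7.08
position: [555.2, 202.9, 44.7]
orientation: [-0.0, 1.0, -0.029, 0.0]
force: [-0.4, -0.5, -0.3]
width: 53.0
finger_force: 0.0
```

Request:
drive_tool(motion=[-0.2,0,0,-0.4,0,0,0,-0.2,0,0,-0.8,0,0,0,-0.2,0,0,-0.8,0,0,0,-0.2,-0.6,0,-0.4,0,0,0,1,-0.9,0,0,0,0,0])

```text
t: 7.7
position: [480.5, 207.3, 166.1]
orientation: [-0.0, 1.0, -0.03, 0.002]
force: [-0.0, -0.7, -0.0]
width: 45.1
finger_force: 0.0
```

Request:
drive_tool(motion=[1,-0.9,0,0,0,0,0,1,-0.8,0,0,0,0,0,1,0,0,0,0,0,0,1,0,0,0,0,0,0])

```text
t: 8.2
position: [396.3, 212.4, 165.0]
orientation: [-0.0, 1.0, -0.029, 0.001]
force: [0.4, 0.5, 0.4]
width: 4.8
finger_force: 0.0
```

Run:
```python
from h import *
go(395,210,45,-3.4)
f=grab('wrist','w3.png'); g=grab('scene','s3.png')
a=cv2.resize(g['img'][180:380,320:520,::-1],(400,400),interpolation=2)
cv2.imwrite('pics/m3.png',np.hstack([cv2.resize(f['img'][:,100:500,::-1],(400,400)),a]))
```

```text
t 8.2 pos [396.3 212.4 165. ] yaw -3.37 tz [ 0.001  0.    -1.   ] w 4.8
turn units [-0.002 -0.008  0.003]
shift after turn [-0.022  0.048  2.4  ]
shift units [-0.025  0.049  2.4  ]
```

View pics/m3.png

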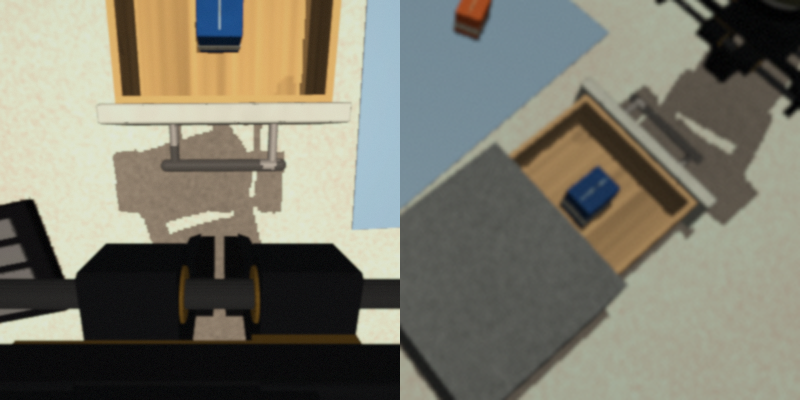

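The carton stands upright in the drawer and is let go, and the bar (row 164) lies ahead of the shut fingers. Lowering behind it and pushing.

Request:
drive_tool(motion=[1,0,0,0.6,0,0,0,1,0,0,0.8,0,0,0,1,0,0,0.7,0,0,0,1,0,0,0.3,0,0,0,1,0.2,0.04,0,0,0,0])

```text
t: 8.93
position: [405.4, 209.5, 43.7]
orientation: [0.0, 1.0, -0.029, -0.001]
force: [1.0, 0.2, -0.5]
width: 0.5
finger_force: 0.0
```

Request:
drive_tool(motion=[1,0.2,0,0,0,0,0,1,0.3,0,0,0,0,0,1,0.35,0,0,0,0,0,1,0.35,0,0,0,0,0,1,0.35,0,0,0,0,0])

```text
t: 9.55
position: [484.1, 205.2, 45.4]
orientation: [-0.0, 1.0, -0.03, 0.0]
force: [-2.2, 1.8, -0.9]
width: 0.1
finger_force: 0.8
```

Request:
drive_tool(motion=[1,0.35,0,0,0,0,0,1,0.35,0,0,0,0,0,1,0.2,0,0,0,0,0,1,0.1,0,0,0,0,0,1,0,0,0,0,0,0])

```text
t: 10.18
position: [532.8, 202.2, 44.8]
orientation: [-0.0, 1.0, -0.029, 0.0]
force: [-0.2, 0.6, -0.4]
width: 0.7
finger_force: 0.0
```

Request:
drive_tool(motion=[1,0.1,0,0,0,0,0,1,0.1,0,0,0,0,0,1,0.08,0,0,0,0,0,1,0,0,0,0,0,0])

```text
t: 10.68
position: [547.0, 201.4, 44.7]
orientation: [0.0, 1.0, -0.029, 0.0]
force: [0.1, 0.1, 0.2]
width: 0.3
finger_force: 0.0
```

Request:
drive_tool(motion=[1,0.06,0,0,0,0,0,1,0.06,0,0,0,0,0,1,0,0,0,0,0,0])

```text
t: 11.05
position: [549.7, 201.2, 44.5]
orientation: [0.001, 1.0, -0.029, -0.004]
force: [-17.5, -0.5, 11.3]
width: 0.6
finger_force: 8.7
```

The drawer hit its hard stop. Holding briefly, then backing off and up.

Request:
drive_tool(motion=[1,0,0,0,0,0,0,1,-0.5,0,0,0,0,0,1,-0.8,0,0,0,0,0,1,0,0,-0.8,0,0,0,1,0,0,-0.9,0,0,0])

```text
t: 11.68
position: [487.3, 204.9, 130.6]
orientation: [0.0, 1.0, -0.029, -0.0]
force: [-0.1, 0.1, -0.3]
width: 0.4
finger_force: 0.0
```

Request:
drive_tool(motion=[-1,0,0,-0.9,0,0,0.57,-1,0,0,-0.9,0,0,0.57,-1,0,0,-0.9,0,0,0,-1,0,0,0,0,0,0])

```text
t: 12.18
position: [488.9, 205.1, 267.9]
orientation: [-0.001, 0.994, -0.109, 0.003]
force: [-0.3, -0.6, -0.4]
width: 38.3
finger_force: 0.0
```

Run:
```python
from h import *
go(450.4,-302.3,210,-12.5)
f=grab('top'); g=grab('scene')
cv2.imwrite('pics/m4.png',np.hstack([cv2.resize(f['img'][80:300,140:270,::-1],(260,440)),cv2.resize(g['img'][180:400,280:500,::-1],(440,440))]))
```

```text
t 12.175 pos [488.9 205.1 267.9] yaw -12.49 tz [ 0.007  0.001 -1.   ] w 38.3
turn units [-0.019 -0.046  0.001]
shift after turn [ 1.445 10.074  1.159]
shift units [ 1.436 10.077  1.141]
```

View pics/m4.png

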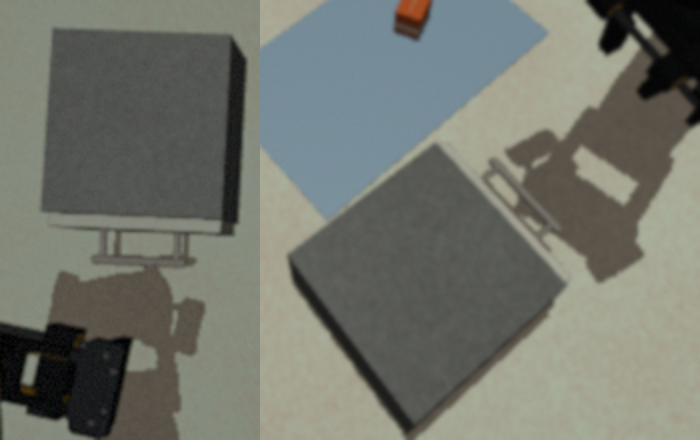

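The drawer is flush and shut in both views. Now to the mast.

Request:
drive_tool(motion=[-1,0.145,1,0,0,0,0,-1,0.145,1,0,0,0,0,-1,0.145,1,0,0,0,0,-1,0.145,1,0,0,0,0,-1,0.145,1,0,0,0,0])

```text
t: 12.9
position: [468.2, -48.5, 263.2]
orientation: [-0.0, 0.994, -0.109, -0.001]
force: [0.8, -0.0, 0.3]
width: 88.2
finger_force: 0.0
```

Request:
drive_tool(motion=[-1,0.145,1,0,0,0,0,-1,0.145,1,0,0,0,0,-1,0.145,1,0,0,0,0,-1,0.145,1,0,0,0,0,-1,0.145,1,0,0,0,0])

```text
t: 13.52
position: [449.7, -300.4, 263.0]
orientation: [-0.001, 0.994, -0.109, -0.001]
force: [-0.2, 0.4, 0.4]
width: 87.9
finger_force: 0.0
```

Request:
drive_tool(motion=[-1,0,0,0.3,0,0,0,-1,0,0,0,0,0,0,-1,0,0,0,0,0,0])

```text
t: 13.9
position: [450.6, -297.9, 249.6]
orientation: [-0.0, 0.994, -0.108, -0.0]
force: [-0.1, -0.1, 0.3]
width: 88.2
finger_force: 0.0
```

Run:
```python
from h import *
go(450.4,-302.3,210,-12.5)
f=grab('wrist','w4.png')
hsv=cv2.cvtColor(f['img'],cv2.COLOR_RGB2HSV)
for lo,hi,z in(((0,170,60),(5,255,255),151),((50,90,30),(85,255,255),160)):
    m=cv2.inRange(hsv,lo,hi); k=max(cv2.findContours(m,0,2)[0],key=cv2.contourArea); b=cv2.boxPoints(cv2.minAreaRect(k)); print(b.round(),[ray(f,*p,z).round(1) for p in b])
```

```text
t 13.9 pos [ 450.6 -297.9  249.6] yaw -12.41 tz [-0.  0. -1.] w 88.2
turn units [-0.003  0.003  0.011]
shift after turn [0.016 0.087 0.792]
shift units [0.016 0.088 0.792]
[[300. 185.]
 [310. 185.]
 [310. 219.]
 [300. 219.]] [array([ 472.1, -285.3,  151. ]), array([ 470.2, -294. ,  151. ]), array([ 439.4, -286.9,  151. ]), array([ 441.3, -278. ,  151. ])]
[[290. 143.]
 [290. 136.]
 [364. 137.]
 [364. 144.]] [array([ 509.9, -286.4,  160. ]), array([ 515.3, -287.9,  160. ]), array([ 501.2, -346.6,  160. ]), array([ 495.7, -345.5,  160. ])]
```

View pics/w4.png

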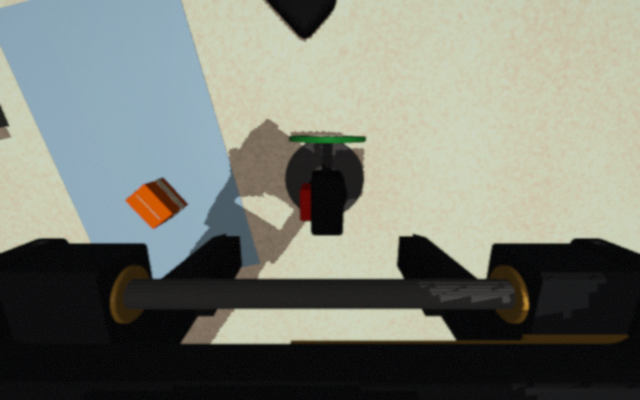

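The wrist view shows the block at columns 312–344, the button at 300–310 and the disc ahead. The tool needs about 5 mm along its +y. Descending.

Request:
drive_tool(motion=[-1,0,0.1,0.9,0,0,0.01,-1,0,0,0.8,0,0,0,-1,0,0,0.6,0,0,0,-1,0,0,0.3,0,0,0,-1,0,0,0,0,0,0])

```text
t: 14.58
position: [449.4, -303.5, 119.7]
orientation: [-0.0, 0.994, -0.109, -0.0]
force: [-0.4, -0.7, 0.1]
width: 88.0
finger_force: 0.0
```

Request:
drive_tool(motion=[1,0,0,0,0,0,0,1,0,0,0,0,0,0,1,0,0,0,0,0,0,1,0,0,0,0,0,0,1,0,0,0,0,0,0])

```text
t: 15.2
position: [449.4, -303.4, 119.8]
orientation: [-0.0, 0.994, -0.11, 0.0]
force: [-0.1, 3.6, 2.7]
width: 40.0
finger_force: 2.3
```

Request:
drive_tool(motion=[1,0,0,0,0,0,0,1,0,0,0,0,0,0,1,0,0,0,0,0,0])

```text
t: 15.58
position: [449.3, -303.5, 119.8]
orientation: [-0.0, 0.994, -0.11, 0.0]
force: [0.4, 5.3, 5.0]
width: 32.5
finger_force: 30.0
```

Width is 32.5 mm, so the button is fully pressed. Pulling up.

Request:
drive_tool(motion=[1,0,0,-0.2,0,0,0,1,0,0,-0.2,0,0,0,1,0,0,-0.2,0,0,0,1,0,0,-0.2,0,0,0,1,0,0,-0.2,0,0,0])

```text
t: 16.2
position: [449.2, -303.4, 169.6]
orientation: [-0.001, 0.994, -0.109, -0.0]
force: [3.4, 2.3, -6.8]
width: 32.3
finger_force: 30.0
```

Request:
drive_tool(motion=[1,0,0,-0.2,0,0,0,1,0,0,-0.2,0,0,0,1,0,0,-0.2,0,0,0,1,0,0,-0.15,0,0,0,1,0,0,-0.1,0,0,0])

```text
t: 16.82
position: [449.2, -303.4, 211.3]
orientation: [-0.001, 0.994, -0.11, -0.0]
force: [4.8, 1.0, -11.8]
width: 32.1
finger_force: 30.0
```

Request:
drive_tool(motion=[1,0,0,-0.05,0,0,0,1,0,0,-0.03,0,0,0,1,0,0,0,0,0,0])

```text
t: 17.2
position: [449.2, -303.4, 215.2]
orientation: [-0.001, 0.994, -0.11, -0.0]
force: [5.4, 2.7, -10.3]
width: 32.6
finger_force: 30.0
```

Request:
drive_tool(motion=[1,0,0,-0.04,0,0,0,1,0,0,-0.03,0,0,0,1,0,0,0,0,0,0,1,0,0,0,0,0,0])

```text
t: 17.7
position: [449.1, -303.4, 218.6]
orientation: [-0.001, 0.994, -0.11, -0.001]
force: [5.1, 1.3, -9.5]
width: 32.6
finger_force: 30.0
```

Run:
```python
from h import *
go(0,0,0)
g=grab('scene')
cv2.imwrite('pics/m5.png',cv2.resize(g['img'][40:240,220:420,::-1],(600,600),interpolation=2))
```

```text
t 17.7 pos [ 449.1 -303.4  218.6] yaw -12.58 tz [-0.001  0.002 -1.   ] w 32.6
shift units [-10.083  -3.959   4.392]
```

View pics/m5.png

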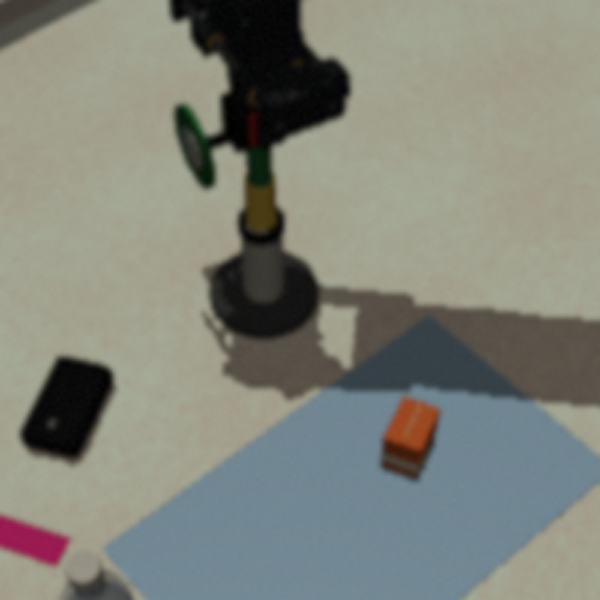

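The grip is held, with the green tube and the yellow tube both extended. I'll nudge up to feel the hard stop.

Request:
drive_tool(motion=[1,0,0,-0.03,0,0,0,1,0,0,-0.02,0,0,0,1,0,0,0,0,0,0,1,0,0,0,0,0,0])

```text
t: 18.25
position: [449.1, -303.4, 220.1]
orientation: [-0.001, 0.994, -0.11, -0.001]
force: [7.1, -0.1, -17.2]
width: 32.5
finger_force: 29.9
```

The hard stop is felt: the force rises to 17 N at about 100 mm of lift. Handing in.

```bash
python3 -c "
from station import job_done
print(job_done())"
```

```text
the job is handed in; nothing more can be done
None
```

The job is handed in at about 18 s: the blue carton is in the shut drawer and the mast is gripped at its second stop; the orange carton, gel bottle and mouse were never touched, and the hand-in returned no verdict.

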